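# Seat the port hub in the corner of its sloping dock

## Task

Pick up the small grey four-port hub and lay it gently on the sloping metal plate of the desk dock (do not drop it) with its length along the low ledge, so that it slides down to the ledge under its own weight. Then ease it along the ledge until its end rests against the black end block, without ever pressing it hard against the dock, and leave it there flat in the corner. The tape roll, memory stick, phone and mouse stay where they are.

Things in the scene. Friction and masses are not known exactly. Their poses are not given: they have to be found in the camera images.
- usb_hub: The part: a light grey four-port hub, a plain flat bar 30 wide (its x) by 88 long (its y) by 14 mm high (its z), about 50 g, lying flat on the desk. Origin at the centre of its underside. Either end may lead. Grip it across the 30 mm width. Keep it from pressing on the dock with more than about 15 N.
- dock: The desk dock, fixed to the desk: an aluminium foot 130 x 190 x 6 mm, four dark posts and on them the sloping plate, which sits on soft mounts (a press of over 2 to 3 N square to it sinks it about 1 mm per 5 N, 4 mm at most). Origin at the centre of the foot's underside, z up; its -x side carries the low ledge.
- plate: Sloping aluminium plate fixed on the dock. Its frame tilts with it: origin at the low corner of the top face, at the foot of the ledge; x runs up the slope away from the ledge (rising 20 degrees), y along the ledge (rising 6 degrees), z square out of the plate. The top face is z = 0, x 0 to 140 mm, y 0 to 220 mm. Seated, the hub's origin is at x = 15 mm, z = 0.
- ledge (a point): Foot of the ledge, at half its length (plate x 0, y 110 mm, z 0; plate's axes). The ledge is a straight wall along plate y, at x -8 to 0 mm, 14 mm high, full length: no room for a finger between a seated hub and it.
- slope (a point): A point on the open plate (x 80, y 140 mm, z 0; plate's axes), clear of the ledge and block, with finger room. The plate is smooth (friction about 0.15): a hub let go here slides to the ledge and drifts about 15 mm towards the block (should it hang up on a finger, nudge it on); at the ledge it stops, the slope along the ledge being too slight. Under 1 N moves it along.
- track (a point): Middle of the end block's adjusting range (x 0, y 42 mm, z 0; plate's axes). The black block is 16.5 mm high (20 with its nut), plate x 1 to 47, 22 mm along y. Its flat rubber-backed face looks to plate +y and stands anywhere from y 24 to 60 mm; no reading tells where: feel or see it. The face gives 1 mm per 5 N, for 3 mm, then is rigid. Seated, the hub's origin is 44 mm beyond it.
- tape_roll: Bystander: roll of tan tape, 72 mm across, 19 mm high, lying flat; origin at the centre of its underside.
- usb_stick: Bystander: dark memory stick, 68 x 19 x 8 mm, lying flat; origin at the centre of its underside.
- phone: Bystander: phone in a dark case, 150 x 79 x 12 mm, face up, at the left of the desk; origin at the centre of its underside.
- mouse: Bystander: black computer mouse, 122 x 64 x 41 mm, at the right of the desk; origin at the centre of its underside.

How it is judged:
By the outcome, as a careful person would: the job done as asked, in the order asked, and still so for the second after the job is handed in, with the robot touching nothing.
It also fails if it takes over 61 s, if anything falls off the work surface, if the arm or the gripper's body presses on something with over 40 N, if the wrist force passes 120 N, or if a joint passes its speed limit or range.

## Robot

A 6-joint arm with a two-finger parallel gripper is mounted at the origin on a cart in front of the work surface, level with it; the furniture and walls round the work are solid. World frame = base frame: x ahead of the robot, y to its left, z up, the work surface at z = 0. Lengths are in m, angles in rad, forces in N, time in s.
With the tool pointing down it reaches from about 0.325 to 1 m from the base axis. Payload 5.1 kg.
Tool frame: the origin (TCP) lies between the finger pads; the fingertips stand 11 mm ahead of it and the grasp point (between the pads) lies 8 mm behind it; z points along the fingers, y is the line along which they close (so a half turn about z gives the same grasp; the last joint's range is limited). The gripper opens to 85 mm and grips with 20 to 120 N. Pads are 22 mm wide; open, the fingers measure 114 mm over their backs; the gripper's body (76 mm by 85 mm) begins 54 mm behind the grasp point. The pads swing forward as they close: fully open they stand 13 mm farther back than shut.
Start: joints at [1.149, 0.124, 1.65, -0, 1.367, -0.083], TCP at [0.216, 0.613, 0.211] pointing down, gripper open.
Joint ranges: [-2.61, 2.61], [-1.02, 2.33], [0.03, 2.71], [-1.35, 4.49], [0.32, 2.68], [-2.91, 2.91]. Speed limits (rad/s): [2.57, 2.57, 3.14, 3.14, 3.14, 3.14].

## Interface

Orientations are given as a unit quaternion [w, x, y, z].
In Python, from rig import sensors, imaging, job gives the robot as it stands.
- The arm moves only by the tool apply_moves, never from a script. Its argument "motion" is a list of rows, each a list of 3 entries, a list of its own where there are three numbers: the shift along the tool's x, y, z in cm, then the turn about the tool's z in rad, then the finger opening in cm, from 0 to 8.54. A call has 1 to 20 rows; each row is the pose to reach, as a shift and turn from the pose commanded when the call began, along the tool's axes at that moment; what a row does not reach only later rows make up. A row lasts 1/12 s, in which the tool goes at most 41.7 mm and 7.16 degrees, less where a joint would pass 70% of its speed; a pose out of reach is approached as far as the arm can. A call with a gripper value outside its range is refused whole. The fingers move at their own pace and stop on an object; the grip force is fixed at half the most. Time passes only in rows, so rows that repeat a pose let the fingers close. It gives the time, the measured TCP pose, the force, the opening and the grip force at its end, in the units of the state.
- sensors.state(): the state, without advancing time (a new reading comes with each control period).
- imaging.grab_frame(name): name is "side" or "top"; returns (picture, depth): 480x640x3 uint8, red, green, blue; 480x640 float32, m along the optical axis (not along the pixel's ray), 0 where there is no reading.
- imaging.camera_info(name): a dict with "K" (3x3 intrinsics, pixels), "eye" and "attitude" of the camera in the world. Camera axes: x right, y up, looking along -z (the intrinsics and any distortion apply to the point x, -y, -z); pixel columns grow to the right and rows downward; lengths in m; the calibration is good to about 2 mm. A picture is of the moment at which its call begins. camera_info takes no time and is no camera call.
- job.finish_job(): hands the job in; it is judged then, once.
Trained networks look in the newest picture that a camera, given by its name, has taken for a name from the list of things; names that differ only in an ending like _2 or _b are one class to them, and where a whole thing is asked for, a point or a joint stands for the part that bears it (a point fixed in the world has none). Each returns a list of dicts, best first, with "confidence" (0 to 1); they miss things now and then, are a little off and sometimes report something else, mostly with a low value. They report only what shows in the picture. A call takes as long as a camera call.
- imaging.spot_in(camera, name): "at" ([x, y, z] in m, in the coordinates of the camera as it stood for that picture, good to about 4 mm: the middle of the surface that is visible of it).
- imaging.cut_out(camera, name): "mask" (480x640 bool, what is visible of it).
The state is a dict: "time": time; "joint_positions": joint angles; "qvel": joint speeds; "tau": joint torques, N m; "ee_pos": TCP position; "tool_rot": TCP orientation; "contact_force": force on the tool from outside, world axes, zero at the start; "ft_torque": the same for the moment, N m; "opening": opening from 0.0 (shut) to 1.0 (fully open); "finger_force": force on a finger pad.
Only numpy, scipy, OpenCV 4.12 (cv2) and the standard library are available. Lean on these libraries where they do the work, as an engineer would, in place of code of your own. Each camera call takes 0.05 s, during which the arm holds its last target. There are 200 camera calls.

## Working session

There is one attempt and no reset: what is moved stays moved. The work goes in short steps, Python scripts to look and compute and a tool call to move; the robot and the scene stay as the last step left them, time stands still between calls to the robot, and variables do not carry over. Pictures are saved under pics/ and viewed, at most 10 in all, crops included, and the job is handed in when it is done.

Besides the shell and the picture viewer there is one more tool, called by a JSON object that holds its "method" and its "body". apply_moves: Moves the arm, as the interface text tells. Its arguments: {"type":"object","properties":{"motion":{"type":"array"}},"required":["motion"]}

```bash
ls; mkdir -p pics
cat > h.py <<'E'
import numpy as np, cv2
from rig import sensors, imaging, job
from scipy.spatial.transform import Rotation as R
def q2R(q): return R.from_quat([q[1],q[2],q[3],q[0]]).as_matrix()
def cam(n):
    c=imaging.camera_info(n); a=np.array(c["attitude"],float)
    A=a if a.shape==(3,3) else q2R(a)
    return np.array(c["K"]),np.array(c["eye"]),A,c
def cloud(n,d):
    K,e,A,_=cam(n); v,u=np.mgrid[:480,:640]
    p=np.stack([(u-K[0,2])/K[0,0]*d,-(v-K[1,2])/K[1,1]*d,-d],-1)
    return p@A.T+e
def toworld(n,p):
    K,e,A,_=cam(n); return A@np.array(p)+e
def proj(n,P):
    K,e,A,_=cam(n); p=(np.atleast_2d(P)-e)@A
    return np.c_[K[0,0]*p[:,0]/-p[:,2]+K[0,2],K[1,2]-K[1,1]*p[:,1]/-p[:,2]]
def save(n,img): cv2.imwrite("pics/"+n,img[...,::-1])
E
python3 - <<'E'
from h import *
print(sensors.state())
np.set_printoptions(precision=4,suppress=True)
fr=[]
for n in("side","top"):
    i,d=imaging.grab_frame(n); fr.append(i); np.save(n+".npy",d); cv2.imwrite(n+"0.png",i[...,::-1]); print(n,cam(n)[3])
    for t in("usb_hub","dock","plate","track","tape_roll","usb_stick","phone","mouse"):
        r=imaging.spot_in(n,t)
        print(t,[(round(x["confidence"],2),toworld(n,x["at"]).round(3)) for x in r[:2]])
save("a.png",cv2.resize(np.vstack(fr),(0,0),fx=.62,fy=.62))
E
```

```text
pics
{'time': 0.0, 'joint_positions': array([ 1.14937634e+00,  1.24529348e-01,  1.65168242e+00,  2.53544750e-06,
        1.36751674e+00, -8.26023464e-02]), 'qvel': array([-0.00097463,  0.00022775,  0.00105939,  0.00053   ,  0.00125547,
        0.00052418]), 'tau': array([-1.60458625e-03, -4.23619473e+01, -3.65448260e+01, -1.69885529e-04,
        6.80310011e-03,  1.45752500e-05]), 'ee_pos': array([0.21579826, 0.6124301 , 0.20973241]), 'tool_rot': array([-2.67492045e-04,  1.68599821e-01,  9.85684006e-01, -1.03388499e-03]), 'contact_force': array([ 0.50510433, -0.25780001, -0.07408593]), 'ft_torque': array([ 0.0071958 , -0.02465685, -0.03982319]), 'finger_force': 0.0, 'opening': 1.0004180032827807}
side {'K': array([[468.7686,   0.    , 318.7034],
       [  0.    , 468.7686, 238.5448],
       [  0.    ,   0.    ,   1.    ]]), 'eye': array([ 0.7293, -0.7917,  0.7201]), 'attitude': array([0.8987, 0.4165, 0.0494, 0.1283])}
usb_hub [(0.78, array([ 0.534, -0.259,  0.011]))]
dock [(0.71, array([ 0.548, -0.01 ,  0.05 ]))]
plate [(0.91, array([0.534, 0.004, 0.061])), (0.63, array([ 0.632, -0.38
[... 242 characters left out ...]
,  0.024])), (0.15, array([ 0.546, -0.005,  0.05 ]))]
top {'K': array([[531.7267,   0.    , 324.9268],
       [  0.    , 531.7267, 235.1158],
       [  0.    ,   0.    ,   1.    ]]), 'eye': array([ 0.4453, -0.0526,  1.3822]), 'attitude': array([ 0.7076,  0.0186, -0.027 , -0.7059])}
usb_hub [(0.82, array([ 0.534, -0.255,  0.014]))]
dock [(0.92, array([0.534, 0.017, 0.056]))]
plate [(0.78, array([0.538, 0.015, 0.057]))]
track [(0.75, array([0.533, 0.019, 0.06 ]))]
tape_roll [(0.7, array([ 0.626, -0.377,  0.019]))]
usb_stick [(0.52, array([ 0.645, -0.243,  0.008]))]
phone [(0.91, array([0.569, 0.329, 0.003]))]
mouse [(0.64, array([ 0.414, -0.42 ,  0.029])), (0.22, array([0.535, 0.015, 0.056]))]
```

View pics/a.png

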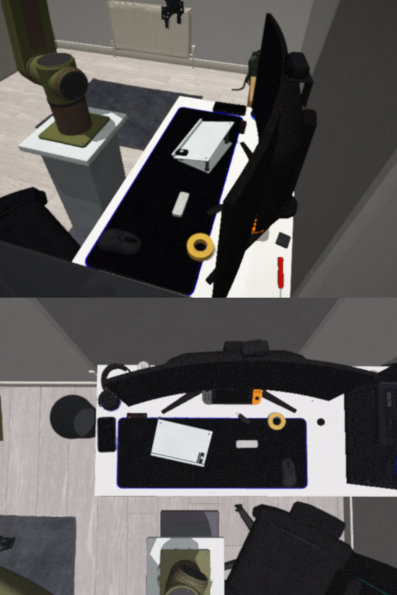

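The dock (white plate) lies at about (185,445) in the lower picture, with its block near (203,460). The hub is at (247,444), and the view agrees with the detections. Next I fit the plate and the hub.

```bash
cat > m.py <<'E'
from h import *
np.set_printoptions(precision=4,suppress=True)
for n in("side","top"):
    i,d=imaging.grab_frame(n); P=cloud(n,d)
    m=imaging.cut_out(n,"usb_hub")[0]["mask"]&(d>0)
    q=P[m]; q=q[(q[:,2]>.008)&(q[:,2]<.025)]; r=cv2.minAreaRect((q[:,:2]*1000).astype(np.float32)); print(n,"hub",r,np.median(q[:,2]),len(q))
    r=imaging.cut_out(n,"plate"); m=r[0]["mask"]&(d>0); q=P[m]
    rng=np.random.default_rng(0); best=None
    for k in range(400):
        a=q[rng.choice(len(q),3,False)]; nn=np.cross(a[1]-a[0],a[2]-a[0]); L=np.linalg.norm(nn)
        if L<1e-5: continue
        nn/=L; s=abs((q-a[0])@nn)<.003
        if best is None or s.sum()>best.sum(): best=s
    c=q[best].mean(0); nn=np.linalg.svd(q[best]-c)[2][2]; nn*=np.sign(nn[2])
    print("plane",c,nn,best.sum(),len(q),"tilt",np.degrees(np.arccos(nn[2])))
    # plate axes from normal: z_w = sin20*ex... ex.z=sin20, ey.z=sin6
    g=np.array([0,0,1])-nn[2]*nn; up=g/np.linalg.norm(g); sd=np.cross(nn,up)
    a=np.arctan2(np.sin(np.radians(6)),np.sin(np.radians(20)))
    ex=up*np.cos(a)-sd*np.sin(a); ey=np.cross(nn,ex); print("ex",ex,"ey",ey)
    u=(q-c)@ex; v=(q-c)@ey; w=(q-c)@nn; s=(abs(w)<.025)
    rr=cv2.minAreaRect(np.c_[u,v][best].astype(np.float32)*1000); print("rect uv",rr)
    hi=(w>.006)&(w<.03); print("hi",hi.sum(),[(np.percentile(t[hi],[2,50,98])*1000).round(1) for t in(u,v,w)] if hi.any() else 0)
    print("uv pct",(np.percentile(u[best],[.5,99.5])*1000),(np.percentile(v[best],[.5,99.5])*1000))
    if n=="side": crops=[i[170:300,250:400]]
    else: crops.append(i[170:300,220:370])
save("b.png",np.hstack([cv2.resize(c,(398,345),interpolation=cv2.INTER_CUBIC) for c in crops]))
E
python3 m.py
```

```text
side hub ((536.554931640625, -255.23867797851562), (30.067310333251953, 88.10282897949219), 1.1799745559692383) 0.013189504058291335 559Traceback (most recent call last):
  File "m.py", line 7, in <module>
    r=imaging.cut_out(n,"plate"); m=r[0]["mask"]&(d>0); q=P[m]
                                    ~^^^
IndexError: list index out of range
```

```bash
sed -i 's/r=imaging.cut_out(n,"plate");/r=imaging.cut_out(n,"plate") or imaging.cut_out(n,"dock");/' m.py; python3 m.py
```

```text
side hub ((536.4437255859375, -254.0181427001953), (30.341718673706055, 89.84810638427734), 1.4929592609405518) 0.013156575089400102 600
plane [0.5435 0.0091 0.0598] [-0.353  -0.019   0.9354] 3244 3881 tilt 20.702189512275087
ex [ 0.909  -0.2437  0.3381] ey [0.2216 0.9697 0.1033]
rect uv ((-5.564674377441406, 5.484611511230469), (145.2777862548828, 223.67567443847656), 0.521765410900116)
hi 461 [array([-81.4, -74.6, -27. ]), array([-101.9,  -56.9,  100.1]), array([ 6.4, 12.9, 18.8])]
uv pct [-77.0549  65.8926] [-105.1112  114.4641]
top hub ((530.8259887695312, -256.1709899902344), (28.76243019104004, 86.36801147460938), 0.47671133279800415) 0.01377945628442645 367
plane [0.5385 0.0151 0.0595] [-0.3564 -0.0116  0.9342] 3516 5228 tilt 20.89327436831579
ex [ 0.9025 -0.2629  0.3411] ey [0.2417 0.9647 0.1042]
rect uv ((-2.6474456787109375, -2.697357177734375), (143.81048583984375, 219.66481018066406), 1.8952839374542236)
hi 500 [array([-81.1, -72.1,  23.3]), array([-106.4,  -41.5,   98.1]), array([ 6.2, 13.6, 20. ])]
uv pct [-73.8584  69.04  ] [-111.1642  106.0159]
```

View pics/b.png

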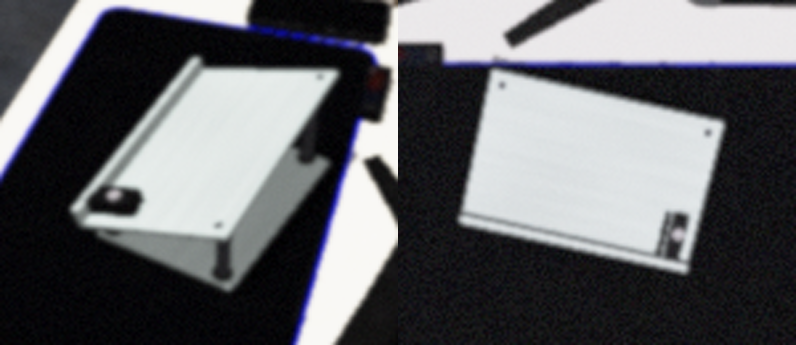

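```bash
cat > p.py <<'E'
from h import *
import sys
# usage: p.py x y z yaw_deg(tool y heading, mod 180)
ex=np.array([.9105,-.233,.3395]);ey=np.array([.2125,.972,.1037]);ez=np.cross(ex,ey);O=np.array([.4503,-.0761,.0232])
def plan(t,yaw):
    s=sensors.state(); A=q2R(s["tool_rot"]); d=A.T@(np.array(t)-s["ee_pos"])*100
    h=np.degrees(np.arctan2(A[1,1],A[0,1])); dy=(yaw-h+90)%180-90
    print("shift cm",d.round(2),"turn",round(-np.radians(dy),3),"now",s["ee_pos"].round(4),"h",h.round(1),"t",round(s["time"],2))
    return A
if __name__=="__main__":
    a=list(map(float,sys.argv[1:])); plan(a[:3],a[3]); s=sensors.state()
    print("j",s["joint_positions"].round(2),"F",s["contact_force"].round(2),"open",s["opening"],"ff",s["finger_force"])
E
python3 p.py .534 -.256 .10 1.1
```

```text
shift cm [-58.87 -71.4   11.1 ] turn 1.213 now [0.216 0.613 0.211] h 70.6 t 1.35
j [ 1.15  0.12  1.65  0.    1.37 -0.08] F [-0.51 -0.03  0.42] open 0.9978528230438779 ff 0.0
```

{"method": "apply_moves", "body": {"motion": [[[-58.9,-71.4,0],1.21,5.5],[[-58.9,-71.4,0],1.21,5.5],[[-58.9,-71.4,0],1.21,5.5],[[-58.9,-71.4,0],1.21,5.5],[[-58.9,-71.4,0],1.21,5.5],[[-58.9,-71.4,0],1.21,5.5],[[-58.9,-71.4,0],1.21,5.5],[[-58.9,-71.4,0],1.21,5.5],[[-58.9,-71.4,0],1.21,5.5],[[-58.9,-71.4,0],1.21,5.5],[[-58.9,-71.4,0],1.21,5.5],[[-58.9,-71.4,0],1.21,5.5],[[-58.9,-71.4,0],1.21,5.5],[[-58.9,-71.4,0],1.21,5.5],[[-58.9,-71.4,0],1.21,5.5],[[-58.9,-71.4,0],1.21,5.5],[[-58.9,-71.4,0],1.21,5.5],[[-58.9,-71.4,0],1.21,5.5],[[-58.9,-71.4,0],1.21,5.5],[[-58.9,-71.4,0],1.21,5.5]]}}

```text
time: 3.02
ee_pos: [0.5029, -0.1718, 0.2113]
tool_rot: [0.0, 0.7, 0.715, 0.0]
contact_force: [0.5, 0.3, 0.1]
opening: 0.646
finger_force: 0.0
```

```bash
python3 p.py .534 -.256 .10 1.1
```

```text
shift cm [-8.48  2.93 11.13] turn 0.002 now [ 0.5029 -0.1718  0.2113] h 1.2 t 3.02
j [-0.43 -0.14  1.91  0.    1.37 -0.45] F [0.47 0.34 0.08] open 0.6458012404261236 ff 0.0
```

{"method": "apply_moves", "body": {"motion": [[[-8.5,2.9,4],0,5.5],[[-8.5,2.9,8],0,5.5],[[-8.5,2.9,12],0,5.5],[[-8.5,2.9,14],0,5.5],[[-8.5,2.9,14],0,5.5],[[-8.5,2.9,14],0,5.5],[[-8.5,2.9,14],0,5.5]]}}

```text
time: 3.6
ee_pos: [0.5336, -0.2536, 0.0716]
tool_rot: [-0.0, 0.699, 0.715, 0.0]
contact_force: [0.5, 0.1, -0.0]
opening: 0.641
finger_force: 0.0
```

```bash
python3 p.py .534 -.256 .015 1.1
python3 - <<'E'
from h import *
fr=[]
for n in("side","top"):
    i,d=imaging.grab_frame(n); u,v=proj(n,[.534,-.256,.02])[0].astype(int); print(u,v)
    fr.append(cv2.resize(i[v-50:v+50,u-50:u+50],(400,400),interpolation=cv2.INTER_CUBIC))
save("c.png",np.hstack(fr))
E
```

```text
shift cm [-0.24  0.04  5.66] turn 0.003 now [ 0.5336 -0.2536  0.0716] h 1.3 t 3.6
j [-0.53  0.12  1.9   0.    1.12 -0.56] F [ 0.53  0.08 -0.02] open 0.6414307540346618 ff 0.0
289 325
397 235
```

View pics/c.png

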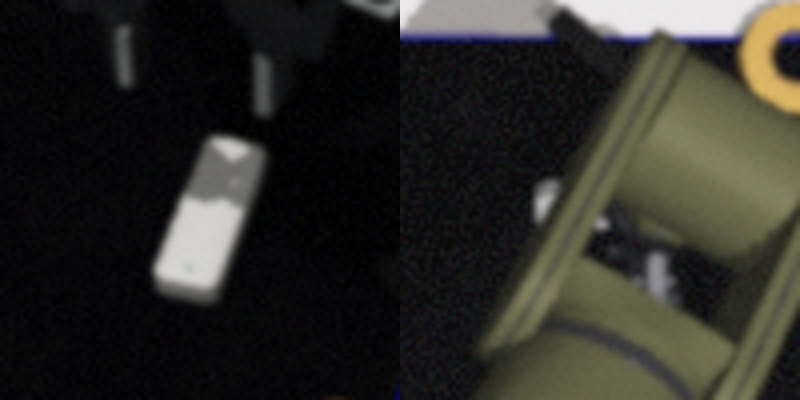

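The side view shows the finger tips at (125,85) and (262,115), straddling and above the hub at (210,220). The alignment is consistent with the numbers, so I descend and grip.

{"method": "apply_moves", "body": {"motion": [[[-0.2,0,2],0,5.5],[[-0.2,0,4],0,5.5],[[-0.2,0,5],0,5.5],[[-0.2,0,5.6],0,5.5],[[-0.2,0,5.6],0,5.5],[[-0.2,0,5.6],0,5.5]]}}

```text
time: 4.2
ee_pos: [0.5343, -0.256, 0.0163]
tool_rot: [0.001, 0.699, 0.715, 0.0]
contact_force: [-0.6, -0.6, -0.8]
opening: 0.643
finger_force: 0.0
```

{"method": "apply_moves", "body": {"motion": [[[0,0,0],0,4],[[0,0,0],0,3],[[0,0,0],0,2.5],[[0,0,0],0,2.5],[[0,0,0],0,2.5],[[0,0,0],0,2.5],[[0,0,0],0,2.5]]}}

```text
time: 4.78
ee_pos: [0.5334, -0.2559, 0.015]
tool_rot: [-0.0, 0.699, 0.715, -0.0]
contact_force: [-0.9, -0.4, 0.3]
opening: 0.292
finger_force: 0.0
```

Run:
```python
from h import *
s=sensors.state(); print(s["opening"],s["finger_force"],s["ee_pos"])
i,d=imaging.grab_frame("side"); u,v=proj("side",[.534,-.256,.02])[0].astype(int)
r=imaging.spot_in("side","usb_hub"); print([(x["confidence"],toworld("side",x["at"])) for x in r])
save("d.png",cv2.resize(i[v-50:v+50,u-50:u+50],(600,600),interpolation=cv2.INTER_CUBIC))
```

```text
0.2921189540871149 0.0 [ 0.5334396  -0.25586282  0.01502494]
[(0.79, array([ 0.53535172, -0.26727617,  0.01318448]))]
```

View pics/d.png

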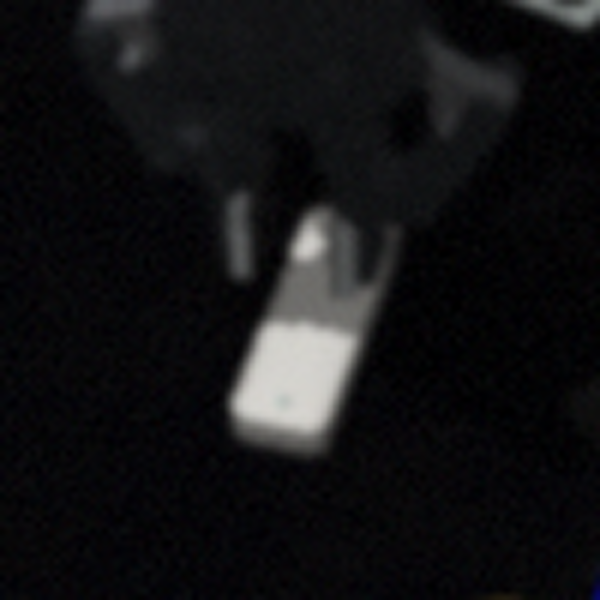

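The side view shows the right finger tip at (345,295), over the hub's top face, and the left tip at (240,280), beside it. So the gripper is off in x, or still above the hub. I check this in the depth data.

Run:
```python
from h import *
np.set_printoptions(precision=3,suppress=True)
i,d=imaging.grab_frame("side"); P=cloud("side",d); u0,v0=proj("side",[.534,-.256,.02])[0].astype(int)-50
for n,(x,y) in dict(Ltip=(240,272),Rtip=(343,288),Lup=(238,215),Rup=(343,240),hub1=(300,370),hubL=(262,350),hubR=(345,350)).items(): print(n,P[v0+int(y/6),u0+int(x/6)])
print("tcp px",[(proj("side",[.5334,-.2559,z])[0]-[u0,v0])*6 for z in(.004,.014)])
w=P[v0:v0+100,u0:u0+100].reshape(-1,3); hub=w[(w[:,2]>.009)&(w[:,2]<.018)&(abs(w[:,0]-.535)<.03)&(w[:,1]<-.262)&(w[:,1]>-.31)]
print(len(hub),np.percentile(hub,[2,50,98],axis=0))
```

```text
Ltip [ 0.517 -0.265  0.04 ]
Rtip [ 0.55  -0.266  0.044]
Lup [ 0.516 -0.265  0.067]
Rup [ 0.551 -0.267  0.067]
hub1 [ 0.539 -0.276  0.014]
hubL [ 0.524 -0.272  0.012]
hubR [ 0.549 -0.265  0.013]
tcp px [array([303.051, 332.521]), array([302.348, 312.484])]
265 [[ 0.523 -0.298  0.01 ]
 [ 0.538 -0.281  0.013]
 [ 0.552 -0.263  0.016]]
```

Run:
```python
from h import *
np.set_printoptions(linewidth=250)
i,d=imaging.grab_frame("side"); P=cloud("side",d); u0,v0=proj("side",[.534,-.256,.02])[0].astype(int)-50
s=np.s_[v0+28:v0+64:2,u0+32:u0+72:2]
print((P[s][...,2]*1000).round().astype(int)); print((P[s][...,1]*1000).round().astype(int))
```

```text
[[ 80  85  87 720  89  75  71  -1   2  -1   0 104 107 105  98  87  88  90  91 106]
 [  1  80  86  83  81  75  64   2   3   2   1   0  94  93  96  88  90  90 100  99]
 [ -1   0  78  77  72  72  59   2   0  -1   1  -2  87  92  88  84  88  91  92  94]
 [  0   0  64  70  70  66  54  -3   1  -1  -1  15  81  83  85  81  81  89  88  92]
 [  0  -2  59  66  65  59  49   0  -1  -1  13  12  77  79  81  74  60  83  86  83]
 [ -2   0  52  59  60 720  45   1   1  13  14  13  69  69  69  69  55   2   0   0]
 [ -2   2  47  55  55  50  37  -1   2  13  11  14  66  63  61  63  50   1   1   0]
 [ -1  -2  -2  43  49  46   1  -1  -3  13  12  15  60  58  57  58  13   0   0   1]
 [  0  -2   1   1  45  44   0   0  12  14  13  14  55  53  51  52   4  -3  -3   0]
 [  2   0  -2   0   1  37  -2   0  13  13  12  12  47  50  46  48   0   0  -1   2]
 [  0  -1   1   2   1   0   0  13  13  13  11  12  43  45  15  11  -1   2   0   0]
 [  0   0  -1   1   1   0   2  13  14  12  14  15  14  11  14   4  -1   0  -1   0]
 [ -2   1   0   2  -1   2   0  15  13  15  16  13  13  13  11   0  -3   0  -2  -3]
 [  0  -3  -2   1  -1
[... 1549 characters left out ...]
 -247 -245 -246 -253 -253 -249 -250 -250 -248 -245 -246 -237 -232 -232 -230 -230]
 [-254 -255 -253 -253 -250 -251 -249 -259 -256 -257 -256 -253 -252 -251 -249 -238 -236 -236 -234 -232]
 [-260 -256 -256 -257 -254 -255 -263 -261 -263 -259 -259 -256 -256 -257 -252 -242 -242 -243 -238 -239]
 [-264 -264 -263 -261 -260 -258 -267 -265 -264 -265 -263 -263 -260 -260 -251 -246 -248 -246 -245 -244]
 [-268 -268 -267 -265 -264 -274 -272 -269 -269 -268 -268 -266 -266 -263 -254 -252 -251 -249 -249 -247]
 [-274 -273 -272 -270 -269 -278 -276 -275 -273 -274 -273 -272 -269 -265 -258 -258 -255 -254 -252 -251]
 [-276 -276 -275 -274 -275 -281 -281 -279 -279 -277 -276 -275 -275 -264 -263 -264 -260 -259 -258 -256]]
```

The depth data shows the tips actually ending at z ≈ 0.036, about 30 mm above what the TCP reading implies, and centred laterally. I open, go lower in small steps while watching the force, then look again.

{"method": "apply_moves", "body": {"motion": [[[0,0,0],0,5.5],[[0,0,0],0,5.5],[[0,0,0],0,5.5],[[0,0,0.7],0,5.5],[[0,0,1.2],0,5.5],[[0,0,1.6],0,5.5],[[0,0,2.0],0,5.5],[[0,0,2.0],0,5.5]]}}

```text
time: 5.65
ee_pos: [0.5325, -0.2553, -0.0065]
tool_rot: [-0.001, 0.699, 0.715, -0.0]
contact_force: [0.1, 0.8, 0.5]
opening: 0.646
finger_force: 0.0
```

```bash
python3 p.py .534 -.256 .015 1.1
cat > z.py <<'E'
from h import *
np.set_printoptions(linewidth=250)
i,d=imaging.grab_frame("side"); P=cloud("side",d); u0,v0=proj("side",[.534,-.256,.02])[0].astype(int)-50
s=np.s_[v0+36:v0+66:2,u0+30:u0+74:2]
print((P[s][...,2]*1000).round().astype(int)); print((P[s][...,0]*1000).round().astype(int))
E
python3 z.py
```

```text
shift cm [-0.07  0.14 -2.15] turn 0.003 now [ 0.5325 -0.2553 -0.0065] h 1.3 t 5.65
j [-0.54  0.23  1.93 -0.    0.99 -0.56] F [0.11 0.76 0.52] open 0.6457548418866689 ff 0.0
[[61 62 53 46  0  0 -1  0  1 -1 -1 11 13 12 83 84 88 84 78 69 70 70]
 [54 55 50 41  1  1  0 -2 -1  0 15 12 13 13 12 13 75 75 77 68 71 73]
 [50 49 45 35  1 -2  1  1  1  1 12 15 12 14 13 15 68 72 72 70 68 69]
 [36 41 44 29 -1 -2  0 -1 -1  1 12 12 14 12 12 13 14 61 66 66 61 64]
 [32 39 39 26 -1  1  1  2  1 15 13 13 11 13 13 12 14 59 62 59 56 -2]
 [25 32 30 20 -1  0  0  0  0 15 13 15 13 12 14 13 52 53 49 48 47 -1]
 [-2 27 27  0  0  0 -2  0 12 13 13 13 15 11 12 12 46 45 44 44 42 -1]
 [-1 -1 19 -1  0 -2  0  1 12 15 12 13 14 14 12 13 39 41 36 38 36 -1]
 [ 1  1  1  0 -2  0 -2  1 16 16 16 15 12 15 13 10 34 33 32 31 31  0]
 [ 0 -2  0 -1 -1 -2 -1 12 14 13 12 13 11 13 13  9 -1 29 26 27  0  1]
 [ 0  0 -1 -1  2  0  0 13 13 13 13 13 12 12 14  3  1 22 18 -1  1  1]
 [-1  1  1 -2  0 -1 12 13 12 13 14 15 14 13 11  0 -2  0 -2  1 -1  1]
 [ 0  0  1  0  1  0 15 11 12 13 11 15 15 12  9  3  1 -1 -1 -3  0  1]
 [ 0  0  0 -1  0  0 13 13 13 1
[... 774 characters left out ...]
2 516 523 528 530 534 538 542 545 549 559 563 566 570 573 568]
 [492 496 499 503 506 510 513 518 526 529 533 537 539 544 547 550 559 563 566 569 573 570]
 [493 496 501 504 508 511 515 523 527 530 533 538 541 545 548 551 552 563 566 570 567 571]
 [495 499 502 506 510 513 517 525 528 532 535 539 542 546 550 551 554 563 566 565 569 572]
 [496 501 504 507 511 515 522 526 530 533 537 541 544 548 551 552 555 559 562 567 570 574]
 [498 502 506 509 513 517 525 527 531 535 538 542 546 549 552 554 557 560 564 567 571 575]
 [500 504 507 511 515 518 526 529 533 536 540 544 547 550 551 554 558 562 565 569 573 576]
 [502 506 509 513 516 523 527 530 534 538 541 545 548 551 552 556 559 563 567 570 574 578]]
```

{"method": "apply_moves", "body": {"motion": [[[0,0.4,0.3],0,5.5],[[0,0.4,0.6],0,5.5],[[0,0.4,0.9],0,5.5],[[0,0.4,0.9],0,5.5],[[0,0.4,0.9],0,5.5],[[0,0.4,0.9],0,4],[[0,0.4,0.9],0,3],[[0,0.4,0.9],0,2],[[0,0.4,0.9],0,2],[[0,0.4,0.9],0,2],[[0,0.4,0.9],0,2]]}}

```text
time: 6.62
ee_pos: [0.5379, -0.256, -0.0134]
tool_rot: [0.0, 0.699, 0.715, 0.0]
contact_force: [-0.6, -0.6, 2.4]
opening: 0.331
finger_force: 59.5
```

```bash
python3 p.py .534 -.256 .015 1.1; python3 z.py | head -15
```

```text
shift cm [ 0.01 -0.38 -2.84] turn 0.003 now [ 0.5379 -0.256  -0.0134] h 1.3 t 6.62
j [-0.53  0.25  1.92 -0.    0.97 -0.56] F [-0.62 -0.57  2.36] open 0.33096625217730125 ff 59.50501620769501
[[ 63  62  59  57  70  73  77  53  45   1  -1  12  13  85  83  86  84  71  60   0  -3  65]
 [ 58  57  52  60  63  63  62  50  44   1   1  13  12  78  79  79  78  59  58  62  63  62]
 [  0   2   2  53  56  56  59  46  35  -3  14  15  10  72  75  75  75  66  60  59  63  76]
 [  1   1   1   0  51  52  43  44  32  -1  15  14  14  15  62  63  65  60  60  63  67  70]
 [ -2   0   0   1  37  45  46  41  26  12  12  16  16  14  54  60  55  60  57  58  64  65]
 [  0   0   0  -2  34  38  39  36  21  12  14  13  13  15  14  50  55  55  50  57  60  59]
 [  1  -2   0   1  28  30  35  27  17  15  12  11  12  12  44  45  48  46  35   0  -1  53]
 [  1   0  -1  -1  18  26  25  24  12  15  12  15  15  12  39  37  35  37  31  -3   0  -1]
 [ -1   1   0  -1  -1  17  23  19  15  15  17  14  13  12  33  33  29  32  24   1  -1  -1]
 [  0  -1   2   2  -1  -2  16  13  12  13  12  14  14  13  26  27  25  24  21   1   1  -3]
 [ -3   0   1   2   2   0  -1  12  12  11  13  13  13  11  19  22  16  17   0  -1   0   2]
 [ -2  -1   0   0   0   1   1  15  14  13  13  13  14  15  13  15  10   0   1  -1   2  -2]
 [ -1  -1   1  -1  -1   2  13  14  13  14  13  11  13  11  11  -3   0  -1   0  -2   0   0]
 [ -1   2   1  -1  -3  -1  13  13  16  12  13  14  15  12   6   0   0  -2   0  -2   0   0]
 [ -1   1   1  -2  -1  15  14  12  13  14 720  14  12  11   1   1  -2   1  -1  -1   2   2]]
```

Gripped at 59.5 N. I lift and carry it to above the slope point.

{"method": "apply_moves", "body": {"motion": [[[0,0,-1],0,2],[[0,0,-3],0,2],[[0,0,-6],0,2],[[0,0,-10],0,2],[[0,0,-14],0,2],[[0,0,-14],0,2],[[0,0,-14],0,2]]}}

```text
time: 7.25
ee_pos: [0.5394, -0.2569, 0.1303]
tool_rot: [0.004, 0.699, 0.715, 0.001]
contact_force: [0.6, -0.2, -1.3]
opening: 0.326
finger_force: 59.3
```

```bash
python3 p.py .553 .041 .12 -12.3
```

```text
shift cm [29.75  2.01  0.93] turn 0.237 now [ 0.5394 -0.2569  0.1303] h 1.3 t 7.25
j [-0.53  0.07  1.85  0.    1.22 -0.56] F [ 0.64 -0.18 -1.26] open 0.32602736023191015 ff 59.28573131561279
```

{"method": "apply_moves", "body": {"motion": [[[3,0.2,0],0.05,2],[[6,0.4,0],0.1,2],[[9,0.6,0],0.15,2],[[12,0.8,0],0.2,2],[[15,1.0,0],0.24,2],[[18,1.2,0],0.24,2],[[21,1.4,0],0.24,2],[[24,1.6,0],0.24,2],[[26.5,1.8,0],0.24,2],[[28.5,2,0],0.24,2],[[29.7,2,0],0.24,2],[[29.7,2,0.9],0.24,2],[[29.7,2,0.9],0.24,2],[[29.7,2,0.9],0.24,2],[[29.7,2,0.9],0.24,2]]}}

```text
time: 8.5
ee_pos: [0.5505, 0.0405, 0.1162]
tool_rot: [-0.0, 0.78, 0.625, -0.001]
contact_force: [0.7, 0.4, -1.1]
opening: 0.327
finger_force: 59.3
```

```bash
cat > l.py <<'E'
from h import *
from p import ex,ey,ez,O
import sys
np.set_printoptions(precision=1,suppress=True)
f=[]
for n in("side","top"):
    i,d=imaging.grab_frame(n); P=cloud(n,d); u,v=proj(n,[.535,.02,.06])[0].astype(int)
    f.append(cv2.resize(i[v-60:v+60,u-60:u+60],(400,400),interpolation=cv2.INTER_CUBIC))
    for r in imaging.cut_out(n,"usb_hub")[:1]:
        q=P[r["mask"]&(d>0)]; w=(q-O)@np.c_[ex,ey,ez]*1000
        print(n,r["confidence"],len(q),"world med",np.median(q,0)*1000,"plate xyz pct 3/50/97\n",np.percentile(w,[3,50,97],axis=0))
        if len(q)>20: print(cv2.minAreaRect((w[:,:2]).astype(np.float32)))
if len(sys.argv)>1: save(sys.argv[1],np.hstack(f))
s=sensors.state(); w=(s["ee_pos"]-O)@np.c_[ex,ey,ez]*1000; print("tcp plate",w,s["ee_pos"]*1000,s["contact_force"],s["time"])
E
python3 l.py e.png; python3 p.py .553 .041 .075 -12.3
```

```text
side 0.57 279 world med [546.5  20.7 142.6] plate xyz pct 3/50/97
 [[ 91.5 104.1  63.8]
 [103.3 127.9  74.8]
 [117.7 175.8  81.3]]
((102.98922729492188, 144.5079345703125), (26.973581314086914, 83.96284484863281), 5.807860374450684)
top 0.39 1723 world med [569.7 329.5   6.7] plate xyz pct 3/50/97
 [[-55.9 375.9 -91.9]
 [  8.8 417.7 -66.4]
 [ 72.1 460.8 -42. ]]
((7.0424346923828125, 418.1087951660156), (146.18711853027344, 81.59051513671875), 12.869355201721191)
tcp plate [ 96.5 144.9  49.6] [551.1  40.9 117.3] [ 1.  -0.  -0.6] 8.7
shift cm [0.05 0.18 4.23] turn -0.004 now [0.5511 0.0409 0.1173] h -12.6 t 8.7
j [-0.02 -0.01  1.96 -0.    1.2   0.2 ] F [ 0.96 -0.05 -0.61] open 0.3303823415331147 ff 59.28017735481262
```

View pics/e.png

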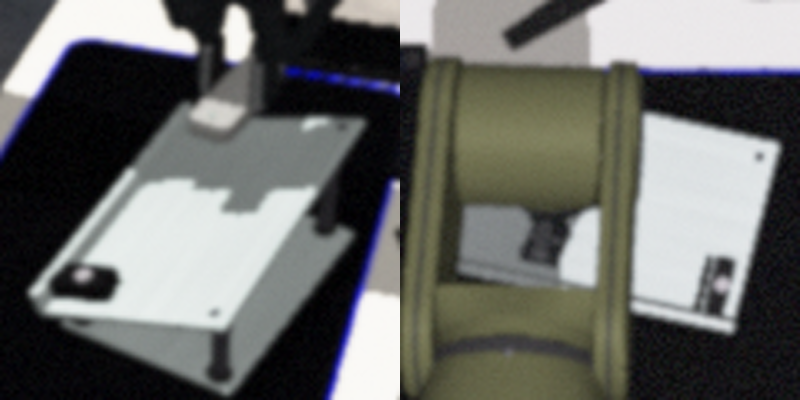

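The hub is held level over the upper part of the plate at (215,115) in the left view. The block is at the low end, at (85,280). I descend, then creep down to contact.

{"method": "apply_moves", "body": {"motion": [[[0,0.2,1.2],0,2],[[0,0.2,2.4],0,2],[[0,0.2,3.4],0,2],[[0,0.2,4.2],0,2],[[0,0.2,4.6],0,2],[[0,0.2,4.8],0,2],[[0,0.2,4.8],0,2],[[0,0.2,4.8],0,2]]}}

```text
time: 9.37
ee_pos: [0.5531, 0.0412, 0.0692]
tool_rot: [0.0, 0.78, 0.626, 0.0]
contact_force: [-0.3, 0.2, -0.6]
opening: 0.33
finger_force: 59.3
```

{"method": "apply_moves", "body": {"motion": [[[0,0,0.1],0,2],[[0,0,0.2],0,2],[[0,0,0.2],0,2]]}}

```text
time: 9.62
ee_pos: [0.5531, 0.0412, 0.0673]
tool_rot: [0.0, 0.78, 0.626, 0.0]
contact_force: [-0.2, 0.2, -0.5]
opening: 0.325
finger_force: 59.3
```

{"method": "apply_moves", "body": {"motion": [[[0,0,0.1],0,2],[[0,0,0.2],0,2],[[0,0,0.2],0,2]]}}

```text
time: 9.87
ee_pos: [0.5528, 0.0412, 0.0649]
tool_rot: [-0.0, 0.78, 0.626, -0.0]
contact_force: [-0.0, 0.4, -1.4]
opening: 0.328
finger_force: 59.3
```

{"method": "apply_moves", "body": {"motion": [[[0,0,0.1],0,2],[[0,0,0.1],0,2],[[0,0,0.1],0,2]]}}

```text
time: 10.12
ee_pos: [0.5528, 0.0412, 0.0639]
tool_rot: [-0.0, 0.78, 0.626, -0.0]
contact_force: [-0.4, 0.8, -0.2]
opening: 0.329
finger_force: 59.3
```

{"method": "apply_moves", "body": {"motion": [[[0,0,0.1],0,2],[[0,0,0.1],0,2],[[0,0,0.1],0,2]]}}

```text
time: 10.37
ee_pos: [0.5528, 0.0412, 0.0629]
tool_rot: [-0.0, 0.78, 0.626, -0.0]
contact_force: [-0.0, -0.0, -0.7]
opening: 0.325
finger_force: 59.3
```

{"method": "apply_moves", "body": {"motion": [[[0,0,0.1],0,2],[[0,0,0.1],0,2],[[0,0,0.1],0,2]]}}

```text
time: 10.62
ee_pos: [0.5528, 0.0412, 0.0619]
tool_rot: [-0.0, 0.78, 0.626, -0.0]
contact_force: [0.2, 1.3, -0.1]
opening: 0.33
finger_force: 59.3
```

{"method": "apply_moves", "body": {"motion": [[[0,0,0.1],0,2],[[0,0,0.1],0,2],[[0,0,0.1],0,2]]}}

```text
time: 10.87
ee_pos: [0.5528, 0.0412, 0.0609]
tool_rot: [-0.0, 0.78, 0.626, -0.0]
contact_force: [1.1, -0.9, -0.0]
opening: 0.327
finger_force: 59.3
```

{"method": "apply_moves", "body": {"motion": [[[0,0,0.1],0,2],[[0,0,0.1],0,2],[[0,0,0.1],0,2]]}}

```text
time: 11.12
ee_pos: [0.5528, 0.0412, 0.06]
tool_rot: [-0.0, 0.78, 0.626, -0.0]
contact_force: [-1.0, -0.1, 0.2]
opening: 0.325
finger_force: 59.3
```

{"method": "apply_moves", "body": {"motion": [[[0,0,0.1],0,2],[[0,0,0.1],0,2],[[0,0,0.1],0,2]]}}

```text
time: 11.37
ee_pos: [0.553, 0.0411, 0.0593]
tool_rot: [0.0, 0.78, 0.626, 0.0]
contact_force: [-0.8, -0.8, 0.5]
opening: 0.327
finger_force: 59.5
```

{"method": "apply_moves", "body": {"motion": [[[0,0,0.1],0,2],[[0,0,0.1],0,2],[[0,0,0.1],0,2]]}}

```text
time: 11.62
ee_pos: [0.5532, 0.0411, 0.0584]
tool_rot: [0.0, 0.78, 0.626, 0.0]
contact_force: [0.2, -0.2, 2.6]
opening: 0.325
finger_force: 59.7
```

```bash
python3 l.py | head -5; python3 p.py .553 .041 .06 -12.3
```

```text
side 0.58 324 world med [548.5  24.1  84.6] plate xyz pct 3/50/97
 [[ 59.3  99.   -1. ]
 [ 84.8 125.1  19.9]
 [100.3 179.2  26.5]]
((67.15994262695312, 152.3300323486328), (52.73231506347656, 120.7967529296875), 35.034820556640625)
shift cm [-0.02 -0.01 -0.17] turn -0.003 now [0.5531 0.0411 0.0583] h -12.5 t 11.82
j [-0.02  0.06  1.99 -0.    1.09  0.2 ] F [-0.7  -1.69  2.43] open 0.3253624940533318 ff 59.67894494533539
```

Contact at about 2.5 N. I release gently, then withdraw upward.

{"method": "apply_moves", "body": {"motion": [[[0,0,0],0,3.2],[[0,0,0],0,3.5],[[0,0,-0.1],0,3.8],[[0,0,-0.2],0,4.1],[[0,0,-0.4],0,4.4],[[0,0,-0.6],0,4.4],[[0,0,-0.8],0,4.4],[[0,0,-1],0,4.4]]}}

```text
time: 12.48
ee_pos: [0.553, 0.0412, 0.0683]
tool_rot: [0.0, 0.78, 0.626, 0.0]
contact_force: [-0.3, -0.4, -0.3]
opening: 0.516
finger_force: 0.0
```

```bash
python3 l.py f.png
```

```text
side 0.6 341 world med [493.3  34.7  53.5] plate xyz pct 3/50/97
 [[  6.2  82.    3. ]
 [ 23.8 119.6  12. ]
 [ 34.  164.3  14.2]]
((18.540922164916992, 124.44818115234375), (32.517478942871094, 88.52107238769531), 0.561191201210022)
tcp plate [ 81.4 140.5   3.1] [553.   41.2  68.2] [-0.3  0.6  0.7] 12.6833
```

View pics/f.png

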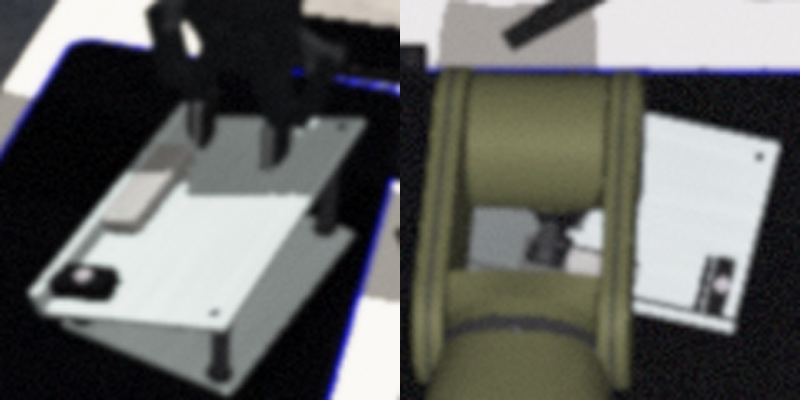

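The hub slid to the ledge: (140,205) in the left view, plate x ≈ 17, y ≈ 124. I move the closed fingers beyond its +y end.

```bash
python3 p.py .510 .108 .08 -12.5
python3 - <<'E'
from h import *
from p import ex,ey,ez,O
np.set_printoptions(precision=1,suppress=True,linewidth=200)
for n in("side","top"):
    i,d=imaging.grab_frame(n); P=cloud(n,d); w=(P-O)@np.c_[ex,ey,ez]*1000
    b=(w[...,0]>6)&(w[...,0]<44)&(w[...,1]>-5)&(w[...,1]<65)&(w[...,2]>9)&(w[...,2]<25)&(d>0)
    k=(i.max(-1)<70)&(w[...,0]>-2)&(w[...,0]<50)&(w[...,1]>-5)&(w[...,1]<70)&(abs(w[...,2])<30)
    for m in(b,k): print(n,m.sum(),np.percentile(w[m],[2,10,50,90,98],axis=0)[:,:2].T.tolist())
E
```

```text
shift cm [ 5.6  -5.64 -1.18] turn 0.0 now [0.553  0.0412 0.0682] h -12.5 t 12.68
j [-0.02  0.05  1.98  0.    1.11  0.2 ] F [-0.26  0.63  0.72] open 0.5132938890682466 ff 0.0
side 118 [[6.580377226601932, 10.176089993119934, 27.762547212068107, 40.29697272981474, 42.9665371469074], [10.756318993631334, 11.762756637922912, 17.532802434059263, 31.35702345463319, 33.04482869494252]]
side 176 [[-1.1760750575723442, 3.369008759096185, 21.72483918589806, 47.88003109994199, 49.2158034966602], [-3.8938871853319466, 1.9565305542813025, 12.87994715124931, 24.51771022968827, 31.002861081522155]]
top 104 [[6.899563430506092, 8.99284478919495, 25.118003781930746, 39.22190843477744, 42.145299299289725], [9.149450717234561, 10.528831148075186, 18.241135789035276, 29.407581831738216, 30.740583714228542]]
top 33 [[7.105153204867486, 9.03391167636848, 17.767434104753324, 44.80027822902212, 46.706314663531174], [12.194198384821021, 13.087314544554724, 17.010085223487142, 20.127621944298557, 20.698805283774323]]
```

{"method": "apply_moves", "body": {"motion": [[[0,0,-1.2],0,4],[[0,0,-2],0,2],[[1.5,-1.5,-2],0,0],[[3,-3,-2],0,0],[[5,-5,-2],0,0],[[5.6,-5.6,-1.2],0,0],[[5.6,-5.6,0],0,0],[[5.6,-5.6,1],0,0],[[5.6,-5.6,1],0,0],[[5.6,-5.6,1],0,0]]}}

```text
time: 13.62
ee_pos: [0.5098, 0.1071, 0.0567]
tool_rot: [-0.001, 0.78, 0.626, -0.001]
contact_force: [0.4, -0.5, 0.8]
opening: 0.004
finger_force: 0.0
```

```bash
python3 l.py g.png; python3 p.py .510 .108 .041 -12.5
```

```text
side 0.67 371 world med [492.5  34.2  53.3] plate xyz pct 3/50/97
 [[  4.2  81.3   2. ]
 [ 23.4 118.7  11.9]
 [ 33.9 163.3  14.5]]
((18.12701988220215, 124.62098693847656), (34.714691162109375, 90.80489349365234), 0.7183479070663452)
top 0.91 407 world med [486.   34.2  53.3] plate xyz pct 3/50/97
 [[  0.8  81.4   1.9]
 [ 17.3 118.5  13.8]
 [ 29.7 154.4  18.9]]
((14.340886116027832, 118.51641845703125), (31.920034408569336, 80.63715362548828), 0.21903522312641144)
tcp plate [ 24.5 195.    7.3] [511.  107.5  58.4] [0.  0.5 0.2] 13.8167
shift cm [ 0.03 -0.11  1.74] turn -0.001 now [0.511  0.1075 0.0584] h -12.5 t 13.82
j [ 0.1  -0.01  2.06 -0.    1.09  0.32] F [0.03 0.48 0.21] open -0.002487651606460622 ff 0.0
```

View pics/g.png

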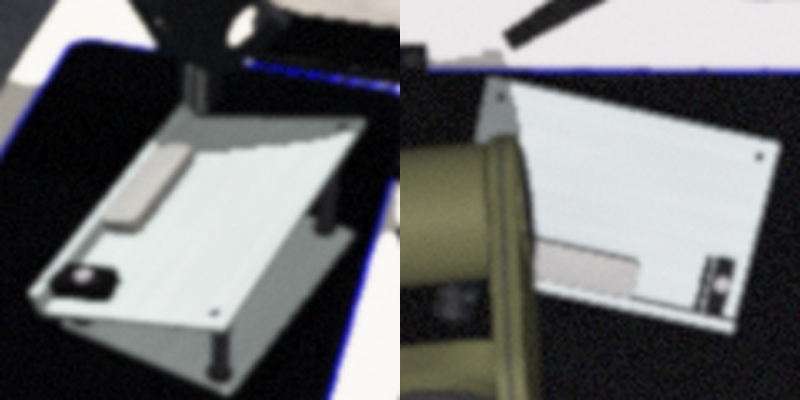

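The fingers are clear beyond the hub's +y end: tip (200,110), hub (150,185), block (85,280) in the left view. I descend, then push along.

{"method": "apply_moves", "body": {"motion": [[[0,-0.1,0.6],0,0],[[0,-0.1,1.1],0,0],[[0,-0.1,1.5],0,0],[[0,-0.1,1.7],0,0],[[0,-0.1,1.7],0,0],[[0,-0.1,1.7],0,0]]}}

```text
time: 14.32
ee_pos: [0.5091, 0.1082, 0.0407]
tool_rot: [-0.0, 0.78, 0.626, -0.0]
contact_force: [0.9, 0.0, 0.3]
opening: -0.0
finger_force: 0.0
```

{"method": "apply_moves", "body": {"motion": [[[-0.4,0,0.04],0,0],[[-0.8,0,0.08],0,0],[[-1.0,0,0.1],0,0],[[-1.2,0,0.12],0,0],[[-1.4,0,0.15],0,0],[[-1.6,0,0.17],0,0],[[-1.8,0,0.19],0,0],[[-2.0,0,0.21],0,0],[[-2.2,0,0.23],0,0],[[-2.4,0,0.25],0,0],[[-2.4,0,0.25],0,0]]}}

```text
time: 15.23
ee_pos: [0.5041, 0.0844, 0.0385]
tool_rot: [0.0, 0.78, 0.626, -0.0]
contact_force: [-0.5, -0.6, -0.1]
opening: 0.0
finger_force: 0.0
```

```bash
python3 l.py; python3 p.py .510 .108 .041 -12.5
```

```text
side 0.78 388 world med [490.9  23.8  52. ] plate xyz pct 3/50/97
 [[  4.5  72.8   1. ]
 [ 23.6 108.4  11.9]
 [ 33.6 156.5  14.1]]
((18.47386360168457, 116.15330505371094), (91.70458984375, 32.78387451171875), 89.36184692382812)
top 0.55 273 world med [481.2  16.2  51.8] plate xyz pct 3/50/97
 [[  1.3  72.8   4.7]
 [ 17.   98.9  14. ]
 [ 29.9 124.7  18.5]]
((15.914108276367188, 98.68318939208984), (31.33405303955078, 57.55353546142578), 1.3064345121383667)
tcp plate [ 16.7 169.4  -8.3] [504.1  84.8  38.5] [ 0.1  0.9 -0.9] 15.4333
shift cm [ 2.39  0.07 -0.25] turn 0.0 now [0.5041 0.0848 0.0385] h -12.5 t 15.43
j [ 0.06 -0.01  2.1   0.    1.05  0.28] F [ 0.09  0.94 -0.88] open -0.001189888913891572 ff 0.0
```

The hub follows, and its leading end is now at y ≈ 72. I continue 32 mm slowly.

{"method": "apply_moves", "body": {"motion": [[[-0.2,0,0.02],0,0],[[-0.4,0,0.04],0,0],[[-0.6,0,0.06],0,0],[[-0.8,0,0.08],0,0],[[-1.0,0,0.1],0,0],[[-1.2,0,0.13],0,0],[[-1.4,0,0.15],0,0],[[-1.6,0,0.17],0,0],[[-1.8,0,0.19],0,0],[[-2.0,0,0.21],0,0],[[-2.2,0,0.23],0,0],[[-2.4,0,0.25],0,0],[[-2.6,0,0.27],0,0],[[-2.8,0,0.29],0,0],[[-3.0,0,0.31],0,0],[[-3.2,0,0.33],0,0],[[-3.2,0,0.33],0,0]]}}

```text
time: 16.85
ee_pos: [0.4971, 0.0532, 0.0351]
tool_rot: [-0.0, 0.78, 0.626, -0.0]
contact_force: [-0.9, -0.2, 0.7]
opening: 0.004
finger_force: 0.1
```

```bash
python3 l.py i.png
```

```text
side 0.86 387 world med [485.2  -3.4  49. ] plate xyz pct 3/50/97
 [[  4.5  41.7   1.1]
 [ 25.3  80.2  12.2]
 [ 33.7 123.2  14.6]]
((18.41311264038086, 79.9496841430664), (32.8537483215332, 94.35888671875), 0.46177858114242554)
top 0.59 203 world med [473.9 -18.5  48.6] plate xyz pct 3/50/97
 [[ 3.4 42.2  8.7]
 [17.5 64.2 14. ]
 [29.7 86.7 19. ]]
((16.43185806274414, 64.73097229003906), (50.42387390136719, 29.66478157043457), 86.71197509765625)
tcp plate [ 16.5 137.2  -8.3] [497.1  53.5  35.1] [ 0.5 -0.2 -0.4] 17.05
```

View pics/i.png

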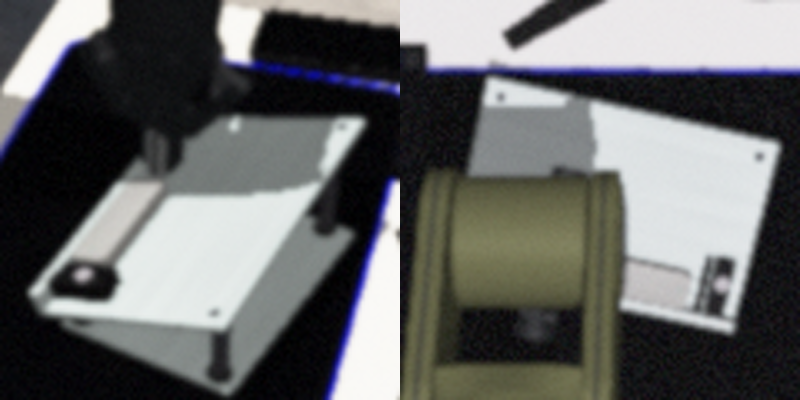

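The hub's end is at (690,290) in the right view, roughly 8 mm short of the block face (702,285). I creep on with force checks.

{"method": "apply_moves", "body": {"motion": [[[-0.15,0,0.02],0,0],[[-0.3,0,0.03],0,0],[[-0.45,0,0.05],0,0],[[-0.5,0,0.05],0,0],[[-0.5,0,0.05],0,0]]}}

```text
time: 17.47
ee_pos: [0.4961, 0.0485, 0.0347]
tool_rot: [-0.0, 0.78, 0.626, -0.0]
contact_force: [-0.4, -0.2, 0.0]
opening: 0.004
finger_force: 0.0
```

{"method": "apply_moves", "body": {"motion": [[[-0.1,0,0.01],0,0],[[-0.1,0,0.01],0,0],[[-0.1,0,0.01],0,0]]}}

```text
time: 17.72
ee_pos: [0.4959, 0.0476, 0.0346]
tool_rot: [0.0, 0.78, 0.626, -0.0]
contact_force: [0.3, 0.1, -0.3]
opening: 0.003
finger_force: 0.0
```

{"method": "apply_moves", "body": {"motion": [[[-0.1,0,0.01],0,0],[[-0.1,0,0.01],0,0],[[-0.1,0,0.01],0,0]]}}

```text
time: 17.97
ee_pos: [0.4957, 0.0466, 0.0345]
tool_rot: [0.0, 0.78, 0.626, 0.0]
contact_force: [-0.3, 0.5, -0.8]
opening: -0.001
finger_force: 0.0
```

{"method": "apply_moves", "body": {"motion": [[[-0.1,0,0.01],0,0],[[-0.1,0,0.01],0,0],[[-0.1,0,0.01],0,0]]}}

```text
time: 18.22
ee_pos: [0.4955, 0.0457, 0.0345]
tool_rot: [-0.0, 0.78, 0.626, 0.0]
contact_force: [-0.6, 1.2, 0.4]
opening: -0.001
finger_force: 0.2
```

{"method": "apply_moves", "body": {"motion": [[[-0.1,0,0.01],0,0],[[-0.1,0,0.01],0,0],[[-0.1,0,0.01],0,0]]}}

```text
time: 18.47
ee_pos: [0.4955, 0.045, 0.0345]
tool_rot: [-0.0, 0.78, 0.626, 0.0]
contact_force: [-0.3, 3.2, 0.9]
opening: -0.001
finger_force: 1.1
```

```bash
python3 l.py
```

```text
side 0.87 405 world med [484.7  -3.9  48.7] plate xyz pct 3/50/97
 [[  2.2  39.3  -0.8]
 [ 24.9  80.5  12.1]
 [ 34.2 119.7  14.3]]
((17.820140838623047, 87.65574645996094), (36.38949203491211, 106.03214263916016), 0.9116525650024414)
top 0.69 209 world med [471.5 -28.5  47.4] plate xyz pct 3/50/97
 [[ 1.2 32.5  8.1]
 [17.  53.  14.2]
 [29.9 74.5 18.3]]
((15.448813438415527, 53.32494354248047), (46.36486053466797, 30.070493698120117), 89.1583023071289)
tcp plate [ 16.7 128.4  -8.2] [495.4  44.9  34.4] [1.2 3.3 0.7] 18.6667
```

Contact with the block at 3.2 N, at the expected place. I back off gently and lift clear, well away, so both cameras can see.

{"method": "apply_moves", "body": {"motion": [[[0.1,0,-0.01],0,0],[[0.3,0,-0.05],0,0],[[0.7,0,-0.1],0,0],[[1.5,0,-0.3],0,0],[[2.5,0,-1.5],0,0],[[4,0,-4],0,0],[[6,0,-7],0,0],[[9,0,-10],0,0],[[12,0,-13],0,0],[[15,0,-14],0,0],[[18,0,-14],0,0],[[20,0,-14],0,0],[[20,0,-14],0,0],[[20,0,-14],0,0]]}}

```text
time: 19.83
ee_pos: [0.5384, 0.2415, 0.1751]
tool_rot: [0.0, 0.779, 0.627, 0.0]
contact_force: [0.3, -0.7, 0.5]
opening: 0.002
finger_force: 0.0
```

```bash
python3 l.py j.png
```

```text
side 0.69 383 world med [484.1  -6.6  48.9] plate xyz pct 3/50/97
 [[  2.2  38.1   0. ]
 [ 24.7  77.   12.3]
 [ 33.7 116.7  14.8]]
((17.485179901123047, 76.54212188720703), (88.51917266845703, 36.447776794433594), 87.21194458007812)
top 0.93 434 world med [476.3  -6.   49.3] plate xyz pct 3/50/97
 [[  0.9  35.1   6. ]
 [ 16.5  76.6  14. ]
 [ 30.  115.9  19.6]]
((13.933635711669922, 75.00190734863281), (87.13834381103516, 33.36674118041992), 89.3995590209961)
tcp plate [ 57.9 340.9 103. ] [538.3 239.3 174.3] [-0.2  0.5  0.3] 20.0333
```

View pics/j.png

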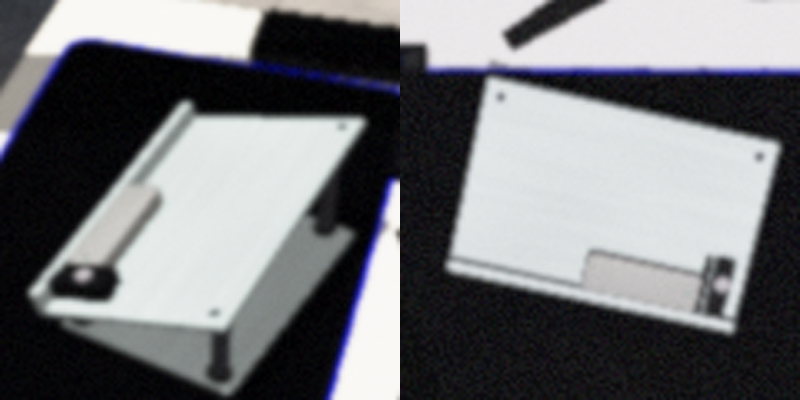

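The hub lies flat along the ledge, its end against the block at (700,290) in the right view, and the arm is clear. I hand in.

```bash
python3 -c "
from rig import job; print(job.finish_job())"
```

```text
the job is handed in; nothing more can be done
None
```

The job is handed in, at about 20 s on the robot clock: the hub lies flat in the corner of the dock, along the ledge with its end against the black block. The peak contact I read was about 3 N, and the arm stayed clear of the tape roll, memory stick, phone and mouse.

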